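# Tile strip through the self-closing flap of the offcut box

### The arm

A 6-joint arm with a two-finger parallel gripper is mounted at the origin on the work surface. World frame = base frame: x ahead of the robot, y to its left, z up, the work surface at z = 0. Lengths are in m, angles in rad, forces in N, time in s.
With the tool pointing down it reaches from about 0.35 to 0.875 m from the base axis. Payload 15.5 kg.
Tool frame: the origin (TCP) lies at the very end of the fingers, on their centre line; the grasp point (between the pads) lies 19 mm behind it (env.grip_depth is the distance from the TCP to the grasp point, in m); z points along the fingers, y is the line along which they close (so a half turn about z gives the same grasp; the last joint's range is limited). The gripper opens to 85 mm and grips with 20 to 120 N. Pads are 22 mm wide; open, the fingers measure 114 mm over their backs; the gripper's body (76 mm by 85 mm) begins 54 mm behind the grasp point. The pads swing forward as they close: fully open they stand 13 mm farther back than shut.
Start: joints at [1.159, 0.494, 1.345, -0, 1.302, -0.096], TCP at [0.195, 0.594, 0.231] pointing down, gripper open.
Joint ranges: [-2.91, 2.91], [-0.82, 2.16], [0.22, 2.67], [-1.22, 4.37], [0.12, 2.79], [-3.08, 3.08]. Speed limits (rad/s): [1.89, 1.89, 2.57, 3.01, 3.01, 3.01].

### API

Orientations are given as [roll, pitch, yaw] about the fixed x, y, z axes, in that order (R = Rz(yaw) Ry(pitch) Rx(roll)).
In Python, from bench import readout, vision, env gives the robot as it stands.
- The arm moves only by the tool carry_out, never from a script. Its argument "deltas" is a list of rows, each an object with "angular": the turn, a rotation vector about the tool's x, y, z in degrees, a list of three; "slide": the shift along the tool's x, y, z in cm, a list of three; "gripper": the opening, from -1 (shut) to 1 (fully open). In form: [{"angular": [wx, wy, wz], "slide": [dx, dy, dz], "gripper": gripper}, ...]. A call has 1 to 5 rows; each row shifts and turns the commanded pose from where the row before left it, along the tool's axes as they then stand; what a row does not reach is not made up. A row lasts 1/8 s, in which the tool goes at most 62.5 mm and 10.7 degrees, less where a joint would pass 70% of its speed; a pose out of reach is approached as far as the arm can. A call is refused whole if a number of a shift passes 6.25 or a number of a turn 10.7, either way. A call with a gripper value outside its range is refused whole. The fingers move at their own pace and stop on an object; "force" is the grip in N (left out, the last holds). Time passes only in rows, so rows that do not move let the fingers close. It gives the time, the measured TCP pose, the force, the opening and the grip force at its end, in the units of the state.
- readout.sense(): the state, without advancing time (a new reading comes with each control period).
- vision.capture(name): name is "scene" or "top" or "wrist"; returns a dict with "image" (400x640x3 uint8, red, green, blue), "depth" (400x640 float32, m along the optical axis (not along the pixel's ray), 0 where there is no reading), "camera_matrix" (3x3 intrinsics, pixels), "origin" and "attitude" of the camera in the world. Camera axes: x right, y down, z forward; pixel columns grow to the right and rows downward; lengths in m; the calibration is good to about 2 mm. A picture is of the moment at which its call begins.
- env.sign_off(): hands the job in; it is judged then, once.
Trained networks look in the newest picture that a camera, given by its name, has taken for a name from the list of things; names that differ only in an ending like _2 or _b are one class to them, and where a whole thing is asked for, a point or a joint stands for the part that bears it (a point fixed in the world has none). Each returns a list of dicts, best first, with "score" (0 to 1); they miss things now and then, are a little off and sometimes report something else, mostly with a low value. They report only what shows in the picture. A call takes as long as a camera call.
- vision.search_frame(query, camera): "centre" ([x, y, z] in m, in world coordinates, good to about 4 mm: the middle of the surface that is visible of it).
- vision.masks_of(query, camera): "mask" (400x640 bool, what is visible of it).
- vision.place_of(query, camera): "centre" ([x, y, z] in m, in world coordinates, good to about 4 mm: a listed point, or the origin of a listed thing).
The state is a dict: "time_s": time; "q": joint angles; "qd": joint speeds; "joint_torque": joint torques, N m; "ee_pos": TCP position; "tcp_rot": TCP orientation; "wrist_force": force on the tool from outside, world axes, zero at the start; "moment": the same for the moment, N m; "grip_width": opening from 0.0 (shut) to 1.0 (fully open); "finger_force": force on a finger pad.
Only numpy, scipy, OpenCV 4.12 (cv2) and the standard library are available. Lean on these libraries where they do the work, as an engineer would, in place of code of your own. Each camera call takes 0.05 s, during which the arm holds its last target. There are 200 camera calls.

### The job

Clear the cut-off strip of tile from the ledge of the plywood offcut box into the box: with one finger press the spring flap open and hold it while the strip is still all on the ledge, and with the other finger push the strip over the lip and in. Slide the strip gently, without lifting or squeezing it or shoving it against the flap, then let the flap close by itself; leave the wrenches, the clamp and the drill case where they lie.

Things in the scene. Friction and masses are not known exactly. Their poses are not given: they have to be found in the camera images.
- offcut_box: Plywood scrap box fixed to the counter, 300 mm long (its x -160 to +140), 190 wide (y -95 to +95). Origin: on the counter straight below the middle of the lip; x is the way scrap is pushed (along the ledge, over the lip, under the flap), z up. From x -160 to 0 its top is a bare flat ledge, 120 mm above the counter, 170 wide, its edges free. Highest part: hinge rail, x 112 to 140, z 164.
- lip (a point): Middle of the lip, the upper edge where the ledge ends (box x = 0, z = 120 mm); axes as the box. The ledge board is 12 mm thick. Beyond the lip, to x = 130, is the mouth, 170 mm wide, covered by the flap, free below down to the box bottom (112 mm under the ledge). Beside the flap stand sloping cheeks, 85 to 95 mm either side of the middle, at most 10 mm higher than the closed flap.
- flap_hinge (a point): Middle of the flap's hinge line, which runs along the box's y: 108 mm beyond the lip in box x and 40 mm above the ledge; axes as the box. The flap hangs from here towards the lip: closed, it slopes down at 0.34 rad from the hinge to its free edge.
- flap_edge (a point): Middle of the flap's free edge, upper face; it moves with the flap. Closed, it lies at the lip, level with the ledge. Pressed on its upper face the flap opens down into the box: this edge sinks below the ledge and swings in under the hinge. A fingertip 5 mm above ledge height and 55 mm beyond the lip holds the flap at about 0.23 rad, at 80 mm about 0.5 rad.
- flap (a joint): Self-closing flap: plain aluminium sheet 3 mm thick, 162 mm wide, 112 mm from hinge to free edge. Value in rad: 0 closed, up to 1.3 as it opens downward. A spring shuts it when let go: closing moment about 0.14 N m when closed, 0.23 at 0.6 rad, so a fingertip 60 mm beyond the lip needs 3 to 5 N. The tile strip's weight does not open it.
- tile_strip: Cut-off strip of white ceramic tile, 36 x 70 x 8 mm (x, y, z), about 50 g, lying loose on the ledge with its long side roughly parallel to the lip. Origin: centre of its underside, z up. It tips over the lip and drops once its centre is past the lip.
- wrench_long: Steel open-end wrench 190 mm long, 9 mm high, lying on the counter beside the box. Origin: middle of its underside, x along it.
- wrench_short: Steel open-end wrench 150 mm long, 7 mm high, lying on the counter beside the box. Origin: middle of its underside, x along it.
- clamp: Orange plastic spring clamp 145 mm long, 80 mm wide, 26 mm high, lying on the counter off the ledge's end of the box. Origin: under its pivot, x towards its jaws.
- drill_case: Closed black plastic drill case lying flat on the counter, 250 x 310 x 88 mm, its handle reaching 165 mm from the middle on its -x side. Origin: centre of its underside.

How it is judged:
By the outcome, as a careful person would: the job done as asked, in the order asked, and still so for the second after the job is handed in, with the robot touching nothing.
It also fails if it takes over 35 s, if anything falls off the work surface, if the arm or the gripper's body presses on something with over 40 N, if the wrist force passes 120 N, or if a joint passes its speed limit or range.

## Working session

There is one attempt and no reset: what is moved stays moved. The work goes in short steps, Python scripts to look and compute and a tool call to move; the robot and the scene stay as the last step left them, time stands still between calls to the robot, and variables do not carry over. Pictures are saved under pics/ and viewed, at most 10 in all, crops included, and the job is handed in when it is done.

Besides the shell and the picture viewer there is one more tool, called after "Emit:" as a command line: name --argument value ..., lists and objects as JSON in quotes. carry_out: Moves the arm, as the interface text tells. Its arguments: {"type":"object","properties":{"deltas":{"type":"array"},"force":{"type":"number"}},"required":["deltas"]}

```bash
mkdir -p pics; cat > h.py <<'E'
import numpy as np, cv2
from scipy.spatial.transform import Rotation as R
from bench import readout, vision, env
def cloud(c):
    d=c["depth"];K=np.array(c["camera_matrix"]);v,u=np.mgrid[:400,:640]
    p=np.stack([(u-K[0,2])/K[0,0]*d,(v-K[1,2])/K[1,1]*d,d],-1)
    A=np.array(c["attitude"]); A=A if A.shape==(3,3) else R.from_euler('xyz',A).as_matrix()
    return p@A.T+np.array(c["origin"])
E
python3 - <<'E'
from h import *
s=readout.sense();print(s)
im=[]
for n in ("scene","top"):
    c=vision.capture(n);im.append(c["image"]);P=cloud(c);print(n,c["origin"],c["attitude"])
    for q in ("lip","flap_hinge","flap_edge","tile_strip","offcut_box","drill_case","clamp","wrench_long","wrench_short"):
        r=vision.place_of(q,n)[:2];print(q,[(np.round(x["centre"],4),round(x["score"],2)) for x in r])
    for q in ("tile_strip","flap","offcut_box"):
        r=vision.masks_of(q,n)
        if r:
            m=r[0]["mask"]&(c["depth"]>0);p=P[m];print(q,"mask",m.sum(),r[0]["score"],np.median(p,0).round(4))
            if q=="tile_strip":
                print(cv2.minAreaRect((p[:,:2]*1000).astype(np.float32)), p[:,2].min(),p[:,2].max())
for n,i in zip("st",im): cv2.imwrite(f"pics/{n}0.png",i[:,:,::-1])
E
```

```text
{'time_s': 0.0, 'q': array([ 1.15850171e+00,  4.94191694e-01,  1.34616413e+00,  1.62808030e-05,
        1.30252087e+00, -9.55121794e-02]), 'qd': array([-3.12111503e-05,  2.05355040e-04,  4.59049279e-04,  7.67422300e-05,
       -1.45349003e-03, -1.54174233e-03]), 'joint_torque': array([-5.50995057e-03, -8.82185125e+01, -3.83848965e+01, -5.61867837e-04,
        1.03478742e-02,  3.37975996e-05]), 'ee_pos': array([0.19453851, 0.59354788, 0.2306838 ]), 'tcp_rot': array([-3.14031596e+00, -1.38076212e-04,  2.82480581e+00]), 'wrist_force': array([-0.27015532,  0.64674056,  0.28744008]), 'moment': array([-0.00218939,  0.06293863, -0.00860636]), 'finger_force': 0.0, 'grip_width': 0.996787511756065}
scene [ 0.99106803 -0.41216184  1.13365865] [-2.61401475 -0.01269696  0.70918213]
lip [(array([ 0.53  , -0.0752,  0.1187]), 0.92), (array([ 0.5327, -0.0713,  0.1228]), 0.21)]
flap_hinge [(array([0.5507, 0.027 , 0.1584]), 0.62)]
flap_edge [(array([ 0.5327, -0.0734,  0.123 ]), 0.57), (array([ 0.6721, -0.1492,  0.0009]), 0.2)]
tile_strip [(array([ 0.5027, -0.1268,  0.1203]), 0.86)]
offcut_box [(array([
[... 739 characters left out ...]
305, -0.0758,  0.1243]), 0.92), (array([0.554 , 0.0308, 0.1595]), 0.61)]
tile_strip [(array([ 0.4962, -0.1256,  0.1205]), 0.59)]
offcut_box [(array([ 5.314e-01, -7.710e-02, -1.000e-04]), 0.64)]
drill_case [(array([0.5029, 0.4419, 0.0008]), 0.66)]
clamp [(array([ 0.443 , -0.3278, -0.0007]), 0.94)]
wrench_long [(array([ 0.3722, -0.0735, -0.0025]), 0.77)]
wrench_short [(array([ 0.6691, -0.1502,  0.0034]), 0.82)]
tile_strip mask 413 0.7 [ 0.4966 -0.1217  0.1263]
((498.374755859375, -122.51548767089844), (36.53855514526367, 70.28544616699219), 71.12865447998047) 0.11552599557129994 0.13440221874472402
flap mask 2780 0.9 [ 0.5439 -0.0215  0.1414]
offcut_box mask 8665 0.76 [ 0.5336 -0.0762  0.1224]
```

```bash
python3 - <<'E'
from h import *
a=cv2.imread("pics/s0.png");b=cv2.imread("pics/t0.png")
cv2.imwrite("pics/both.png",cv2.resize(np.hstack([a[:,:],]),(800,500)))
# box orientation & lip from both clouds
for n in ("scene","top"):
    c=vision.capture(n);P=cloud(c)
    fm=vision.masks_of("flap",n)[0]["mask"]&(c["depth"]>0)
    p=P[fm];p=p[(p[:,2]>.11)&(p[:,2]<.17)]
    print(n,"flap rect",cv2.minAreaRect((p[:,:2]*1000).astype(np.float32)))
    A=np.c_[p[:,:2],np.ones(len(p))];k=np.linalg.lstsq(A,p[:,2],rcond=None)[0];print("plane",k,np.arctan2(k[1],k[0]),np.arctan(np.hypot(k[0],k[1])))
    # box top region
    reg=(abs(P[...,0]-.53)<.16)&(abs(P[...,1]+.08)<.22)&(P[...,2]>.112)&(P[...,2]<.126)
    q=P[reg];print("ledge+tile",np.median(q[:,2]),cv2.minAreaRect((q[:,:2]*1000).astype(np.float32)))
    wh=(c["image"].min(-1)>170)&(abs(P[...,0]-.5)<.07)&(abs(P[...,1]+.12)<.07)&(P[...,2]>.112)&(P[...,2]<.14)
    q=P[wh];print("white",wh.sum(),cv2.minAreaRect((q[:,:2]*1000).astype(np.float32)),np.median(q,0))
    r=vision.masks_of("offcut_box",n)[0]["mask"];q=P[r&(P[...,2]>.11)];print("boxrect",cv2.minAreaRect((q[:,:2]*1000).astype(np.float32)),q[:,2].max())
    for w in ("wrench_long","wrench_short","clamp","drill_case"):
        for m in vision.masks_of(w,n)[:1]:
            q=P[m["mask"]&(c["depth"]>0)];print(w,q.min(0).round(3),q.max(0).round(3))
E
```

```text
scene flap rect ((540.5945434570312, -17.534156799316406), (121.25041198730469, 168.8326416015625), 78.11927795410156)
plane [0.0765341  0.34693422 0.10899782] 1.3536726650764896 0.34136702366627675
ledge+tile 0.1193072230572102 ((528.7440795898438, -88.47222900390625), (299.77496337890625, 193.14195251464844), 78.22181701660156)
white 619 ((500.6297607421875, -100.40864562988281), (100.81356048583984, 138.559326171875), 89.71472930908203) [ 0.50865236 -0.09601856  0.12694245]
boxrect ((732.2052001953125, -156.08843994140625), (319.4690246582031, 654.4263305664062), 71.3304672241211) 1.1336586494896288
wrench_long [ 0.325 -0.161 -0.003] [ 0.362 -0.081  0.01 ]
wrench_short [ 0.45  -0.091  0.006] [0.629 0.038 0.166]
clamp [ 0.36  -0.361 -0.006] [ 0.524 -0.281  0.028]
top flap rect ((530.7638549804688, -85.01683044433594), (300.1913757324219, 190.38751220703125), 78.25404357910156)
plane [0.02938663 0.16748605 0.13056762] 1.3971071200879341 0.16843346431003606
ledge+tile 0.11901238967063954 ((527.9996948242188, -99.41049194335938), (271.21624755859375, 190.5862579345703), 78.43231964111328)
white 560 ((515.4224853515625, -100.67404174804688), (98.89996337890625, 108.027099609375), 89.11981964111328) [ 0.50367553 -0.117466    0.12638529]
boxrect ((525.2610473632812, -83.74617004394531), (299.9602355957031, 202.3286895751953), 78.40380859375) 1.3980316245993794
wrench_long [ 0.323 -0.163 -0.01 ] [0.415 0.028 0.014]
wrench_short [ 0.405 -0.262 -0.007] [0.679 0.085 0.169]
clamp [ 0.369 -0.361 -0.008] [ 0.523 -0.277  0.03 ]
drill_case [ 0.405 -0.262 -0.006] [0.679 0.085 0.169]
```

View pics/s0.png

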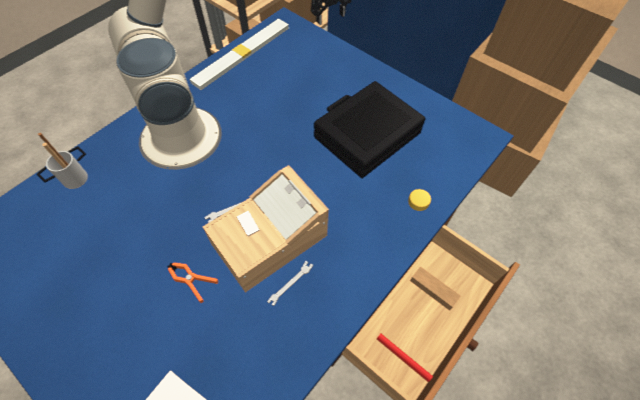

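View pics/t0.png

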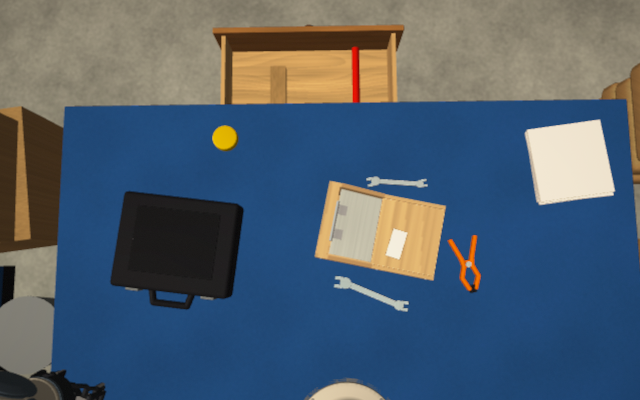

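Top view: ledge to the right (cols ~375–445), tile at about (397,244), flap at about (355,225). The scene view agrees: tile at (248,222), flap at (285,205). The nearby wrenches and clamp are clear of the box. I'll move above the box first.

Emit:
carry_out --deltas '[{"angular":[0,0,0],"slide":[-3.4,-3.77,-0.4],"gripper":1},{"angular":[0,0,0],"slide":[-3.4,-3.77,-0.4],"gripper":1},{"angular":[0,0,0],"slide":[-3.4,-3.77,-0.4],"gripper":1},{"angular":[0,0,0],"slide":[-3.4,-3.77,-0.4],"gripper":1},{"angular":[0,0,0],"slide":[-3.4,-3.77,-0.4],"gripper":1}]'

```text
time_s: 2.62
ee_pos: [0.298, 0.3604, 0.2515]
tcp_rot: [3.141, 0.0, 2.825]
wrist_force: [0.2, 0.8, 0.1]
grip_width: 0.998
finger_force: 0.0
```

Emit:
carry_out --deltas '[{"angular":[0,0,0],"slide":[-3.4,-3.77,-0.4],"gripper":1},{"angular":[0,0,0],"slide":[-3.4,-3.77,-0.4],"gripper":1},{"angular":[0,0,0],"slide":[-3.4,-3.77,-0.4],"gripper":1},{"angular":[0,0,0],"slide":[-3.4,-3.77,-0.4],"gripper":1},{"angular":[0,0,0],"slide":[-3.4,-3.77,-0.4],"gripper":1}]'

```text
time_s: 3.25
ee_pos: [0.4009, 0.1282, 0.2717]
tcp_rot: [3.141, 0.001, 2.825]
wrist_force: [1.8, -0.1, 0.3]
grip_width: 0.998
finger_force: 0.0
```

Emit:
carry_out --deltas '[{"angular":[0,0,0],"slide":[-3.4,-3.77,-0.4],"gripper":1},{"angular":[0,0,0],"slide":[-3.4,-3.77,-0.4],"gripper":1},{"angular":[0,0,0],"slide":[-3.4,-3.77,-0.4],"gripper":1},{"angular":[0,0,-6.3],"slide":[-3.4,-3.77,-0.4],"gripper":1},{"angular":[0,0,0],"slide":[0,0,0],"gripper":1}]'

```text
time_s: 3.88
ee_pos: [0.4839, -0.0588, 0.2874]
tcp_rot: [-3.141, 0.001, 2.933]
wrist_force: [-0.2, -0.3, -0.3]
grip_width: 0.998
finger_force: 0.0
```

```bash
cat >> h.py <<'E'
YAW=np.radians(78.2);LIP=np.array([.5313,-.0765])
EX=np.array([np.cos(YAW),np.sin(YAW)]);EY=np.array([-EX[1],EX[0]])
def box(p): 
    d=np.asarray(p)[...,:2]-LIP; return np.stack([d@EX,d@EY],-1)*1000
E
python3 - <<'E'
from h import *
c=vision.capture("wrist");P=cloud(c);print(c["origin"],c["attitude"])
cv2.imwrite("pics/w0.png",c["image"][:,:,::-1])
for q in ("lip","flap_edge","flap_hinge","tile_strip","offcut_box"):
    r=vision.place_of(q,"wrist")[:1];print(q,[(np.round(x["centre"],4),box(x["centre"]).round(1),round(x["score"],2)) for x in r])
for m in vision.masks_of("tile_strip","wrist")[:1]:
    q=P[m["mask"]&(c["depth"]>0)];q=q[q[:,2]>.123];print(len(q),np.median(q[:,2]),cv2.minAreaRect(box(q).astype(np.float32)))
B=box(P);g=(c["depth"]>0)&(abs(B[...,1])<60)&(B[...,0]>20)&(B[...,0]<95)&(P[...,2]<.165)&(P[...,2]>.115)
q=P[g];b=B[g]
if len(q)>50:
    k=np.linalg.lstsq(np.c_[b,np.ones(len(b))],q[:,2]*1000,rcond=None)[0];print("flap plane (box)",k,len(q))
g=(B[...,0]<-5)&(B[...,0]>-150)&(abs(B[...,1])<80)&(abs(P[...,2]-.12)<.006);print("ledge z",np.median(P[g][:,2]))
print(box(readout.sense()["ee_pos"]))
c=vision.capture("scene");P=cloud(c);B=box(P);e=readout.sense()["ee_pos"]
g=(np.hypot(P[...,0]-e[0],P[...,1]-e[1])<.075)&(P[...,2]>.2)&(c["depth"]>0)
print("lowest gripper z",np.sort(P[g][:,2])[:8],"tcp",e)
E
```

```text
[ 0.41014727 -0.04348994  0.43031317] [2.84473211e+00 1.51115282e-03 1.36297547e+00]
lip [(array([ 0.5304, -0.0771,  0.121 ]), array([-0.8,  0.8]), 0.83)]
flap_edge [(array([ 0.5304, -0.0795,  0.1244]), array([-3.1,  0.3]), 0.95)]
flap_hinge [(array([0.5572, 0.031 , 0.1628]), array([110.5,  -3.4]), 0.55)]
tile_strip [(array([ 0.4953, -0.1281,  0.1185]), array([-57.9,  24.7]), 0.77)]
offcut_box [(array([ 0.5323, -0.079 , -0.0014]), array([-2.2, -1.5]), 0.78)]
2507 0.12825467159865261 ((-55.420230865478516, 25.20168113708496), (70.21084594726562, 36.342552185058594), 83.61317443847656)
flap plane (box) [3.60632064e-01 1.61109365e-03 1.23836414e+02] 9606
ledge z 0.12031910721309824
[10.94934678 52.33868518]
lowest gripper z [0.30126157 0.30136205 0.3028716  0.30298412 0.30497582 0.3050662
 0.30556169 0.30564859] tcp [ 0.48237531 -0.05517549  0.28737744]
```

View pics/w0.png

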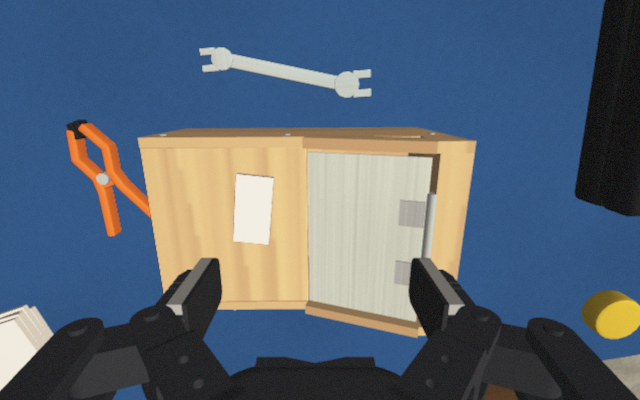

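Wrist view: tile at about (254,208), between the left finger's side and the lip at col ~306; flap at about (365,230), closed. The fingers straddle them. The open tips sit about 13.5 mm above the TCP.

Emit:
carry_out --deltas '[{"angular":[0,0,0],"slide":[-1.37,-2.3,0],"gripper":1},{"angular":[0,0,0],"slide":[-1.37,-2.3,0],"gripper":1},{"angular":[0,0,0],"slide":[0,0,4.5],"gripper":1},{"angular":[0,0,0],"slide":[0,0,4.5],"gripper":1},{"angular":[0,0,0],"slide":[0,0,3.2],"gripper":1}]'

```text
time_s: 4.9
ee_pos: [0.4994, -0.106, 0.1637]
tcp_rot: [3.141, -0.001, 2.935]
wrist_force: [0.4, 0.1, 0.4]
grip_width: 1.003
finger_force: 0.0
```

Emit:
carry_out --deltas '[{"angular":[0,0,0],"slide":[0,0,0],"gripper":1},{"angular":[0,0,0],"slide":[0,0,0],"gripper":1}]'

```text
time_s: 5.15
ee_pos: [0.5006, -0.1065, 0.1665]
tcp_rot: [-3.141, 0.001, 2.935]
wrist_force: [0.2, 0.9, -0.0]
grip_width: 1.004
finger_force: 0.0
```

```bash
python3 - <<'E'
from h import *
c=vision.capture("wrist");P=cloud(c)
cv2.imwrite("pics/w1.png",c["image"][:,:,::-1])
for m in vision.masks_of("tile_strip","wrist")[:1]:
    q=P[m["mask"]&(c["depth"]>0)];q=q[(q[:,2]>.123)&(q[:,2]<.135)];print(len(q),np.median(q[:,2]),cv2.minAreaRect(box(q).astype(np.float32)))
s=readout.sense();print(box(s["ee_pos"]),s["ee_pos"],s["wrist_force"],s["tcp_rot"])
B=box(P);x,y=B[...,0],B[...,1]
# inner finger faces near tips
g=(c["depth"]>0)&(P[...,2]>.165)&(P[...,2]<.2)&(abs(y-25)<14)
for lo,hi in ((-120,-35),(-35,60)):
    h=g&(x>lo)&(x<hi);print(h.sum(),np.percentile(x[h],[1,50,99]).round(1) if h.any() else "",np.percentile(P[h][:,2],1) if h.any() else "",np.percentile(y[h],[2,98]) if h.any() else "")
g=(x<-5)&(x>-150)&(abs(y)<80)&(abs(P[...,2]-.12)<.006);print("ledge z",np.median(P[g][:,2]))
E
```

```text
6493 0.1282721225130645 ((-55.27058792114258, 24.796436309814453), (70.67819213867188, 36.33179473876953), 83.61759185791016)
[-35.78805294  23.6565482 ] [ 0.50082486 -0.10669409  0.16679249] [-0.87099858 -0.18085081 -0.15620332] [-3.14128603e+00  2.49251603e-03  2.93499333e+00]
1222 [-92.2 -79.2 -78.6] 0.18053629503873045 [14.76117391 36.40063365]
1228 [ 6.   6.5 19.6] 0.18028999139950813 [15.00185067 36.34525498]
ledge z 0.12032170011360599
```

View pics/w1.png

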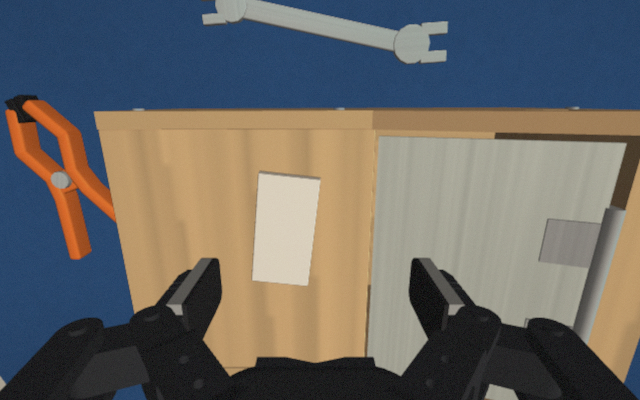

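Fingers straddle the tile correctly: inner faces at box x −79 and +6, tile back edge at −73.5. Next I'll lower the arm so the front finger lands on the flap.

Emit:
carry_out --deltas '[{"angular":[0,0,0],"slide":[0,0,2.2],"gripper":1},{"angular":[0,0,0],"slide":[0,0,2.2],"gripper":1},{"angular":[0,0,0],"slide":[0,0,0.3],"gripper":1},{"angular":[0,0,0],"slide":[0,0,0],"gripper":1}]'

```text
time_s: 5.75
ee_pos: [0.5005, -0.1067, 0.1192]
tcp_rot: [-3.141, 0.001, 2.935]
wrist_force: [-0.9, -0.5, 0.2]
grip_width: 1.0
finger_force: 0.0
```

Emit:
carry_out --deltas '[{"angular":[0,0,0],"slide":[0,0,0.2],"gripper":1},{"angular":[0,0,0],"slide":[0,0,0.2],"gripper":1},{"angular":[0,0,0],"slide":[0,0,0.2],"gripper":1},{"angular":[0,0,0],"slide":[0,0,0],"gripper":1}]'

```text
time_s: 6.25
ee_pos: [0.5, -0.1066, 0.1123]
tcp_rot: [-3.142, 0.0, 2.935]
wrist_force: [2.1, 0.5, 2.3]
grip_width: 1.0
finger_force: 0.7
```

Emit:
carry_out --deltas '[{"angular":[0,0,0],"slide":[0,0,0.2],"gripper":1},{"angular":[0,0,0],"slide":[0,0.1,0],"gripper":1},{"angular":[0,0,0],"slide":[0,0.2,0],"gripper":1},{"angular":[0,0,0],"slide":[0,0.2,0],"gripper":1},{"angular":[0,0,0],"slide":[0,0.2,0],"gripper":1}]'

```text
time_s: 6.88
ee_pos: [0.5014, -0.0996, 0.1103]
tcp_rot: [-3.142, 0.0, 2.935]
wrist_force: [-0.2, -1.5, 1.2]
grip_width: 0.999
finger_force: 0.9
```

Emit:
carry_out --deltas '[{"angular":[0,0,0],"slide":[0,0.3,0],"gripper":1},{"angular":[0,0,0],"slide":[0,0.3,0],"gripper":1},{"angular":[0,0,0],"slide":[0,0.3,0],"gripper":1},{"angular":[0,0,0],"slide":[0,0.3,0],"gripper":1},{"angular":[0,0,0],"slide":[0,0.3,0],"gripper":1}]'

```text
time_s: 7.5
ee_pos: [0.5045, -0.0849, 0.1103]
tcp_rot: [-3.142, -0.0, 2.935]
wrist_force: [-0.4, -1.9, 1.2]
grip_width: 1.001
finger_force: 1.2
```

```bash
cat > m.py <<'E'
from h import *
import sys
c=vision.capture("wrist");P=cloud(c);cv2.imwrite(sys.argv[1],c["image"][:,:,::-1])
for m in vision.masks_of("tile_strip","wrist")[:1]:
    q=P[m["mask"]&(c["depth"]>0)];q=q[(q[:,2]>.123)&(q[:,2]<.135)];print(m["score"],len(q),np.median(q[:,2]) if len(q) else "",cv2.minAreaRect(box(q).astype(np.float32)) if len(q)>9 else "")
s=readout.sense();print(box(s["ee_pos"]),s["ee_pos"],s["wrist_force"],s["finger_force"])
B=box(P);g=(c["depth"]>0)&(B[...,1]<0)&(B[...,1]>-60)&(B[...,0]>45)&(B[...,0]<95)&(P[...,2]<.165)&(P[...,2]>.03)
b=B[g];k=np.linalg.lstsq(np.c_[b,np.ones(len(b))],P[g][:,2]*1000,rcond=None)[0] if len(b)>30 else None
print("flap",k,"open rad",np.arctan(k[0])-.345 if k is not None else "")
E
python3 m.py pics/w2.png
```

```text
0.64 12184 0.1282986510692024 ((-39.1666259765625, 26.595611572265625), (71.4960708618164, 36.809513092041016), 89.94173431396484)
[-13.50550017  24.47475462] [ 0.50458064 -0.0847151   0.11028643] [-0.69525954 -0.4568698   1.42752751] 1.021933692827588
flap [4.71808443e-01 8.64675562e-02 1.11260980e+02] open rad 0.0958410932140043
```

Emit:
carry_out --deltas '[{"angular":[0,0,0],"slide":[0,0.3,0],"gripper":1},{"angular":[0,0,0],"slide":[0,0.3,0],"gripper":1},{"angular":[0,0,0],"slide":[0,0.3,0],"gripper":1},{"angular":[0,0,0],"slide":[0,0.3,0],"gripper":1},{"angular":[0,0,0],"slide":[0,0.3,0],"gripper":1}]'

```text
time_s: 8.22
ee_pos: [0.5076, -0.0702, 0.1103]
tcp_rot: [-3.142, -0.0, 2.935]
wrist_force: [-1.0, -3.5, 0.7]
grip_width: 1.002
finger_force: 1.6
```

```bash
python3 m.py pics/w3.png
```

```text
0.59 12123 0.12829952605222933 ((-24.035076141357422, 27.110565185546875), (70.58895874023438, 36.540679931640625), 89.9363784790039)
[ 1.47027626 24.50308429] [ 0.5076154  -0.07005001  0.11028832] [ 0.01634472 -1.50197325  3.00920404] 1.3469454004371073
flap [6.68588319e-01 5.50491821e-03 9.06211364e+01] open rad 0.24433179854010478
```

View pics/w3.png

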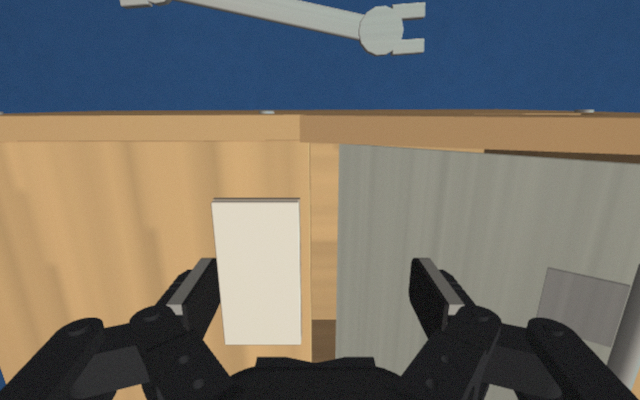

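The flap is held open (gap at cols 310–338, about 0.24 rad) and the tile (cols 213–300) is still wholly on the ledge, squared to the lip. I'll keep pushing.

Emit:
carry_out --deltas '[{"angular":[0,0,0],"slide":[0,0.3,0],"gripper":1},{"angular":[0,0,0],"slide":[0,0.3,0],"gripper":1},{"angular":[0,0,0],"slide":[0,0.3,0],"gripper":1},{"angular":[0,0,0],"slide":[0,0.3,0],"gripper":1},{"angular":[0,0,0],"slide":[0,0.3,0],"gripper":1}]'

```text
time_s: 8.95
ee_pos: [0.5107, -0.0555, 0.1103]
tcp_rot: [-3.141, -0.0, 2.935]
wrist_force: [-1.3, -4.2, 1.6]
grip_width: 1.002
finger_force: 2.1
```

Emit:
carry_out --deltas '[{"angular":[0,0,0],"slide":[0,0.3,0],"gripper":1},{"angular":[0,0,0],"slide":[0,0.3,0],"gripper":1},{"angular":[0,0,0],"slide":[0,0.3,0],"gripper":1},{"angular":[0,0,0],"slide":[0,0.2,0],"gripper":1},{"angular":[0,0,0],"slide":[0,0,0],"gripper":1}]'

```text
time_s: 9.57
ee_pos: [0.5129, -0.0448, 0.1103]
tcp_rot: [-3.141, -0.0, 2.935]
wrist_force: [-1.0, -4.6, 1.7]
grip_width: 0.997
finger_force: 2.6
```

```bash
python3 m.py pics/w4.png
```

```text
0.64 2743 0.12697791366673844 ((5.507198333740234, 26.558731079101562), (8.309391021728516, 71.52670288085938), 0.2069454789161682)
[27.25915528 24.52917421] [ 0.51286358 -0.04480078  0.11028992] [-2.05069864 -4.42450222  2.28302593] 2.6013574497483205
flap [1.24704986e+00 5.33111823e-03 2.94776229e+01] open rad 0.5499024537113397
```

View pics/w4.png

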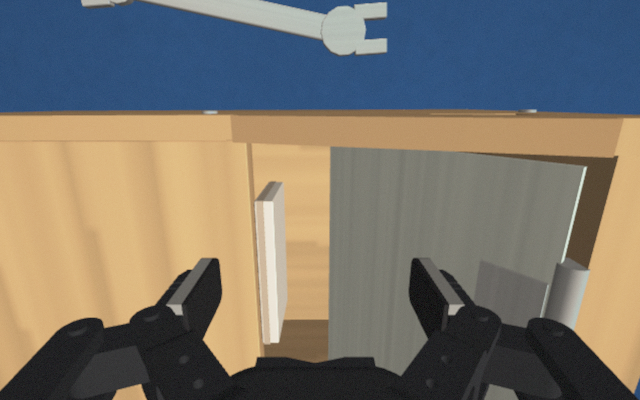

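The tile (cols 257–285) is tipping over the lip into the gap. I'll hold still and let it drop.

Emit:
carry_out --deltas '[{"angular":[0,0,0],"slide":[0,0,0],"gripper":1},{"angular":[0,0,0],"slide":[0,0,0],"gripper":1},{"angular":[0,0,0],"slide":[0,0,0],"gripper":1},{"angular":[0,0,0],"slide":[0,0,0],"gripper":1},{"angular":[0,0,0],"slide":[0,0,0],"gripper":1}]'

```text
time_s: 10.3
ee_pos: [0.5128, -0.0448, 0.1103]
tcp_rot: [-3.142, -0.0, 2.935]
wrist_force: [-1.9, -4.4, 2.1]
grip_width: 1.001
finger_force: 2.6
```

```bash
python3 m.py pics/w5.png
```

```text
0.78 0  
[27.21750689 24.51964133] [ 0.5128644  -0.0448435   0.11028238] [-0.89014672 -4.64915119  2.06261403] 2.594965554017108
flap [1.23959442e+00 6.80174023e-03 3.01619060e+01] open rad 0.5469739756517745
```

View pics/w5.png

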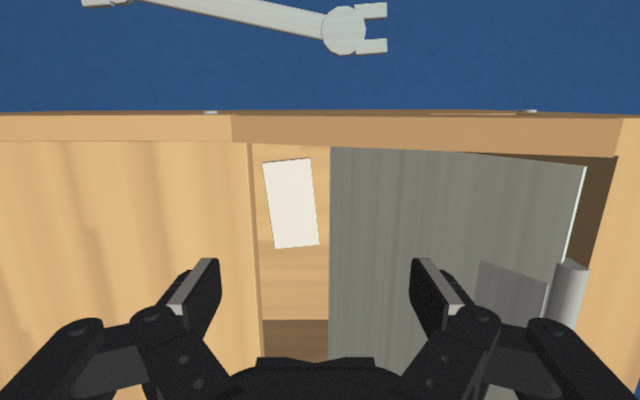

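The tile lies flat on the box floor at about (290,203). I'll lift away so the flap can close.

Emit:
carry_out --deltas '[{"angular":[0,0,0],"slide":[0,-0.5,-0.3],"gripper":1},{"angular":[0,0,0],"slide":[0,-0.5,-0.7],"gripper":1},{"angular":[0,0,0],"slide":[0,-0.5,-0.8],"gripper":1},{"angular":[0,0,0],"slide":[0,0,-1.2],"gripper":1},{"angular":[0,0,0],"slide":[0,0,-2],"gripper":1}]'

```text
time_s: 11.02
ee_pos: [0.5093, -0.0595, 0.1609]
tcp_rot: [3.141, -0.001, 2.934]
wrist_force: [0.7, -0.4, 0.5]
grip_width: 1.001
finger_force: 0.0
```

Emit:
carry_out --deltas '[{"angular":[0,0,0],"slide":[0,0,-3],"gripper":1},{"angular":[0,0,0],"slide":[0,0,-4],"gripper":1},{"angular":[0,0,0],"slide":[0,0,-4],"gripper":1},{"angular":[0,0,0],"slide":[0,0,-2],"gripper":1},{"angular":[0,0,0],"slide":[0,0,0],"gripper":1}]'

```text
time_s: 11.65
ee_pos: [0.5103, -0.0596, 0.2921]
tcp_rot: [3.142, 0.003, 2.935]
wrist_force: [0.2, -0.1, -0.5]
grip_width: 0.997
finger_force: 0.0
```

```bash
python3 m.py pics/w6.png
```

```text
0.46 0  
[12.26955936 24.9490063 ] [ 0.50938731 -0.05938776  0.28995521] [ 0.21552839 -0.69141168 -0.59198627] 0.0
flap [3.67286286e-01 2.89114883e-04 1.23306589e+02] open rad 0.006990872219073463
```

View pics/w6.png

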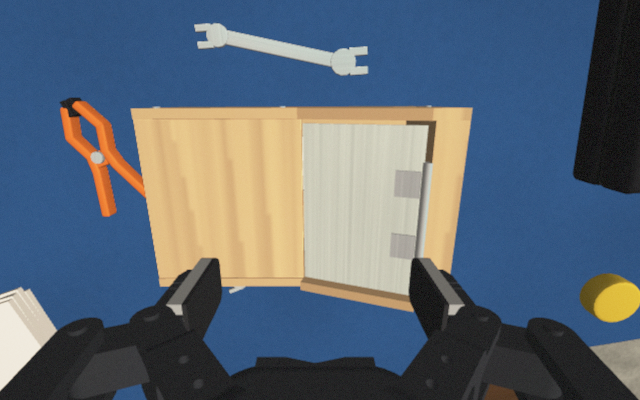

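The flap is closed (lip edge at col ~302), the ledge is bare, and the other things haven't moved.

```bash
python3 -c "
from bench import env
print(env.sign_off())"
```

```text
the job is handed in; nothing more can be done
None
```

The tile strip is in the box, the flap closed by itself, the wrenches, clamp and drill case were not touched, and the job is handed in.

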